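# Open the stall box's drop front with the hook pole

### The arm

A 6-joint arm with a two-finger parallel gripper is mounted at the origin on the work surface. World frame = base frame: x ahead of the robot, y to its left, z up, the work surface at z = 0. Lengths are in m, angles in rad, forces in N, time in s.
With the tool pointing down it reaches from about 0.25 to 0.725 m from the base axis. Payload 4 kg.
Tool frame: the origin (TCP) lies midway between the tips of the shut fingers; the grasp point (between the pads) lies bot.tcp_to_grasp behind it (bot.tcp_to_grasp is the distance from the TCP to the grasp point, in m); z points along the fingers, y is the line along which they close (so a half turn about z gives the same grasp; the last joint's range is limited). The gripper opens to 85 mm and grips with 20 to 120 N. Pads are 22 mm wide; open, the fingers measure 114 mm over their backs; the gripper's body (76 mm by 85 mm) begins 54 mm behind the grasp point. The pads swing forward as they close: fully open they stand 13 mm farther back than shut.
Start: joints at [1.281, 0.241, 0.005, 1.335, 0, 1.571], TCP at [0.143, 0.479, 0.231] pointing down, gripper open.
Joint ranges: [-2.72, 2.72], [-1.05, 1.87], [-1.09, 1.28], [-1.99, 2.15], [-1.42, 1.44], [-3.14, 3.14]. Speed limits (rad/s): [2.79, 2.79, 3.14, 3.14, 3.14, 3.14].

### API

Orientations are given as a unit quaternion [x, y, z, w].
In Python, from workcell import readout, camera, bot gives the robot as it stands. The module is installed in compiled form; this text tells all that it offers.
- The arm moves only by the tool jog_arm, never from a script. Its argument "motion" is a list of rows, each an object of numbers: "x", "y", "z": the shift along the tool's x, y, z in mm; "spin": the turn about the tool's z in degrees; "fingers": the closure, from -1 (fully open) to 1 (shut). A call has 1 to 8 rows; each row is the pose to reach, as a shift and turn from the pose commanded when the call began, along the tool's axes at that moment; what a row does not reach only later rows make up. A row lasts 1/8 s, in which the tool goes at most 62.5 mm and 10.7 degrees, less where a joint would pass 70% of its speed; a pose out of reach is approached as far as the arm can. A call with a gripper value outside its range is refused whole. The fingers move at their own pace and stop on an object; the grip force is fixed at half the most. Time passes only in rows, so rows that repeat a pose let the fingers close. It gives the time, the measured TCP pose, the force, the opening and the grip force at its end, in the units of the state.
- readout.get_obs(): the state, without advancing time (a new reading comes with each control period).
- camera(name): name is "scene" or "top"; returns a dict with "pixels" (400x640x3 uint8, red, green, blue), "K" (3x3 intrinsics, pixels), "dist" ([k1, k2, p1, p2, k3] as OpenCV has them; the pictures are not rectified), "rvec" (rotation vector, rad) and "tvec" (3), from world to camera coordinates, as OpenCV has them. Camera axes: x right, y down, z forward; pixel columns grow to the right and rows downward; lengths in m; the calibration is good to about 2 mm. A picture is of the moment at which its call begins. There is no depth.
- bot.job_done(): hands the job in; it is judged then, once.
The state is a dict: "clock": time; "joint_pos": joint angles; "joint_vel": joint speeds; "tau": joint torques, N m; "eef_pos": TCP position; "tool_rot": TCP orientation; "ft_force": force on the tool from outside, world axes, zero at the start; "ft_torque": the same for the moment, N m; "grip_width": finger opening in m; "grasp_force": force on a finger pad.
Only numpy, scipy, OpenCV 4.12 (cv2) and the standard library are available. Lean on these libraries where they do the work, as an engineer would, in place of code of your own. Each camera call takes 0.05 s, during which the arm holds its last target. There are 200 camera calls.

### The job

Open the wooden stall box for trade: flip the hasp off its staple and fold it right back onto the roof, then take the hook pole, hook it into the ring on the top edge of the drop front and pull the front down with it until it is fully down on its feet. Then unhook the pole and lay it flat on the table, clear of the front, without dropping it. Keep the gripper itself off the drop front all the while, and leave the wares standing around where they are.

Things in the scene. Friction and masses are not known exactly. Their poses are not given: they have to be found in the camera images.
- stall_box: Dark wooden box fixed to the table, 190 mm deep, 320 mm wide, roof 260 mm above the table. Origin at the centre of its underside; local z up, local -x points out of the side that the drop front closes, local y runs along its width. Box and drop front together reach from x = -119 to +95 mm, y = -160 to +160 mm.
- flap (a joint): Drop front on its bottom hinge: 0 = shut (upright), 1.571 = fully down (level, on its two feet). Stiff hinges (0.7 N m friction, more than its weight ever makes): it stays where it is left and must be pulled all the way, with about 3 N at the ring at first, less later. With the hasp on the staple it gives only about 0.03 rad.
- flap_hinge (a point): A point on the drop front's hinge axis, mid-width: 107 mm in front of the box's origin (box x = -107 mm), 45 mm above the table. The axis runs along the box's y. Site axes are the box's axes.
- front: The drop front: framed wooden panel 320 mm wide, 215 mm tall, 24 mm thick, its top edge flush with the roof when shut; two round feet (34 mm across, 33 mm tall) on its outer face near its sides. Origin on the hinge axis at mid-width; z from the hinge to the top edge, -x out of its outer face. On its top edge stand the ring (y = -60 mm) and the staple (y = +60 mm, a 21 mm loop, 24 mm high).
- ring (a point): Centre of the steel ring fixed on the front's top edge: 36 mm clear inside, 52 mm outside, bar 8 mm thick. 251 mm from the hinge axis: 296 mm above the table when shut, 45 mm when down. Its bore runs along the point's y axis (along the hinge), so the hook goes in sideways and turns in it as the front comes down. Axes as front (they turn with it).
- hasp (a joint): Hasp strap on its hinge: 0 = lying level on the staple, 1.571 = standing up, about 2.93 = folded right back on the roof. It turns easily and falls to whichever side of upright it is left.
- hasp_hinge (a point): Middle of the hasp's hinge axis on the roof: box x = -37 mm, y = +60 mm, 265 mm above the table. The axis runs along the box's y. Site axes are the box's axes.
- hasp_end (a point): Middle of the hasp's turned-up end, a steel tab 36 mm wide (along y), 4 mm thick, 28 mm tall, 110 mm from the hinge axis, 12 mm above the middle of the slotted strap (36 mm wide, 4 mm thick). On the staple the strap points to box -x and its last 30 mm overhang the front's face. Pinched across its 36 mm width from above, the tab turns between the fingers as the strap swings up.
- pole: Loose hook pole, 0.16 kg give or take a fifth, lying on the table: square wooden stick 200 x 26 x 26 mm with a steel hook. Origin at the centre of the stick's underside; x along the stick to the hook, z up. The hook's 9 mm bar, at mid height, runs on to x = 180 mm, turns square to +y and ends at y = 52 mm, its last 8 mm bent back. Centre of mass about 30 mm from the middle, towards the hook.
- pole_mid (a point): Middle of the wooden stick (13 mm above the pole's origin); axes as pole.
- hook (a point): Middle of the hook's sideways bar, where the ring rides: pole x = 180, y = 25, z = 13 mm; axes as pole.
- hook_tip (a point): End of the hook: pole x = 172, y = 52, z = 13 mm; axes as pole.
- roof_tin: Bystander: round lidded brass tin, 71 mm across, 46 mm tall, standing on the box's roof behind the ring, near the corner. Origin at the centre of its underside.
- table_tin: Bystander: round lidded steel tin, 83 mm across, 55 mm tall, standing on the table on the robot's right. Origin at the centre of its underside.
- low_tin: Bystander: round lidded copper tin, 71 mm across, 34 mm tall, standing on the box's roof between the brass tin and where the hasp folds back. Origin at the centre of its underside.

How it is judged:
By the outcome, as a careful person would: the job done as asked, in the order asked, and still so for the second after the job is handed in, with the robot touching nothing.
It also fails if it takes over 72 s, if anything falls off the work surface, if the arm or the gripper's body presses on something with over 40 N, if the wrist force passes 120 N, or if a joint passes its speed limit or range.

## Working session

There is one attempt and no reset: what is moved stays moved. The work goes in short steps, Python scripts to look and compute and a tool call to move; the robot and the scene stay as the last step left them, time stands still between calls to the robot, and variables do not carry over. Pictures are saved under pics/ and viewed, at most 10 in all, crops included, and the job is handed in when it is done.

Besides the shell and the picture viewer there is one more tool, called after "Call:" as name(argument=value, ...) on one line, values as JSON. jog_arm: Moves the arm, as the interface text tells. Its arguments: {"type":"object","properties":{"motion":{"type":"array"}},"required":["motion"]}

```bash
mkdir -p pics
cat > h.py <<'E'
import numpy as np, cv2
from workcell import readout, camera, bot
from scipy.spatial.transform import Rotation as R
def cam(n):
    c=camera(n); c['R']=cv2.Rodrigues(np.array(c['rvec'],float))[0]; c['t']=np.array(c['tvec'],float).ravel()
    c['K']=np.array(c['K'],float); c['dist']=np.array(c['dist'],float); return c
def save(c,n): cv2.imwrite('pics/'+n,c['pixels'][:,:,::-1])
def ray(c,uv):
    p=cv2.undistortPoints(np.array(uv,float).reshape(1,1,2),c['K'],c['dist']).ravel()
    return -c['R'].T@c['t'], c['R'].T@np.array([p[0],p[1],1.])
def onz(c,uv,z):
    o,d=ray(c,uv); return o+d*(z-o[2])/d[2]
def two(c1,u1,c2,u2):
    o,d=ray(c1,u1);p,e=ray(c2,u2)
    s=np.linalg.lstsq(np.c_[d,-e],p-o,rcond=None)[0]
    return (o+d*s[0]+p+e*s[1])/2, np.linalg.norm(o+d*s[0]-p-e*s[1])
def proj(c,P): return cv2.projectPoints(np.array(P,float).reshape(-1,1,3),np.array(c['rvec'],float),c['t'],c['K'],c['dist'])[0].reshape(-1,2)
E
python3 - <<'E'
from h import *
for n in('scene','top'):
    c=cam(n); save(c,n+'1.png'); print(n,-c['R'].T@c['t'],c['R'][2])
o=readout.get_obs(); print(o); print(bot.tcp_to_grasp)
print(R.from_quat(o['tool_rot']).as_matrix())
E
```

```text
scene [ 1.08012841 -0.62164076  0.82760599] [-0.55448263  0.5869981  -0.58990019]
top [0.30732713 0.00507232 1.48128615] [ 0.15656025 -0.00463074 -0.98765755]
{'clock': 0.1, 'joint_pos': array([1.28101276e+00, 2.41342015e-01, 3.80849192e-03, 1.33520983e+00,
       2.10799057e-05, 1.57082211e+00]), 'joint_vel': array([ 0.0009147 , -0.00253406,  0.00335618, -0.0017537 ,  0.00022363,
       -0.00125157]), 'tau': array([ 7.84151434e-04, -3.73137438e+01,  2.53010076e+01,  1.08601412e-02,
        5.47405909e-05, -1.16518848e-05]), 'eef_pos': array([0.14269642, 0.47858503, 0.23048055]), 'tool_rot': array([ 1.44398047e-01,  9.89519205e-01, -9.61793577e-04, -1.50978322e-04]), 'ft_force': array([ 0.96259664, -1.02645847,  0.17606612]), 'ft_torque': array([-0.04951834, -0.01649347,  0.00553807]), 'grasp_force': 0.0, 'grip_width': 0.08521073294700811}
0.0187
[[-9.58298363e-01  2.85768990e-01 -5.76554126e-04]
 [ 2.85769571e-01  9.58296558e-01 -1.85982448e-03]
 [ 2.10296699e-05 -1.94702838e-03 -9.99998104e-01]]
```

View pics/scene1.png

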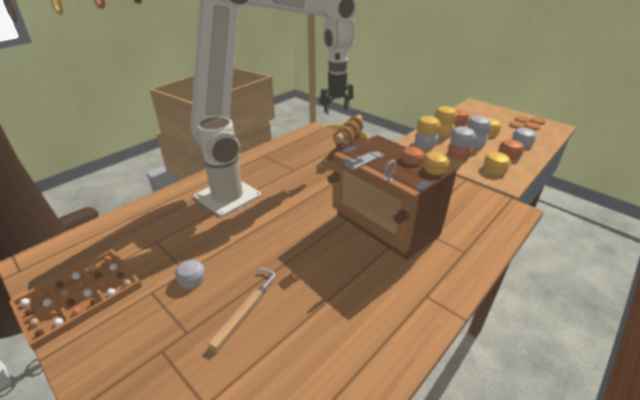

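View pics/top1.png

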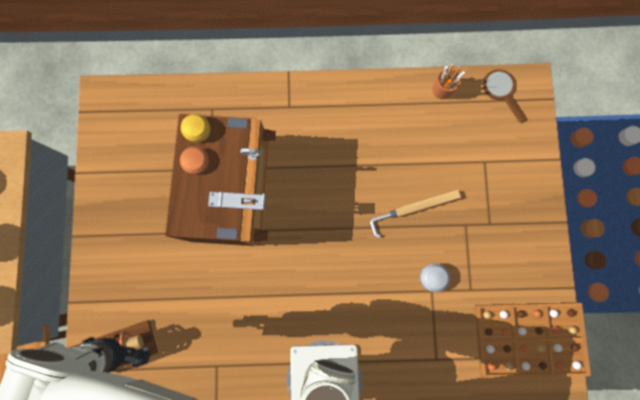

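The scene view shows the box with hasp, ring and both roof tins, the pole on the table, and the steel tin at (190,274). In the top view, the box spans cols 167–267 and rows 113–243, with its front facing right (world -y). The hasp strap runs (209,199)→(264,202), the ring is near (250,153), and the pole runs from its end at (462,194) to the hook at (375,228).

Run:
```python
from h import *
a=cv2.imread('pics/top1.png')
b=cv2.resize(a[105:250,160:275],None,fx=4,fy=4,interpolation=cv2.INTER_CUBIC)
p=cv2.resize(a[180:245,365:470],None,fx=3.2,fy=3.2,interpolation=cv2.INTER_CUBIC)
s=cv2.imread('pics/scene1.png')
q=cv2.resize(s[130:200,325:410],None,fx=3.9,fy=3.9,interpolation=cv2.INTER_CUBIC)
out=np.zeros((600,800,3),np.uint8); out[:b.shape[0],:b.shape[1]]=b
out[:p.shape[0],462:462+p.shape[1]]=p; out[300:300+q.shape[0],462:462+q.shape[1]]=q
cv2.imwrite('pics/crop1.png',out)
c=cam('top')
hsv=cv2.cvtColor(a,cv2.COLOR_BGR2HSV)
# pole wood
for n,uv,z in [('roofNW',(178,114),.26),('roofNE',(262,120),.26),('roofSE',(250,242),.26),('roofSW',(167,237),.26),('haspend',(264,202),.27),('hinge',(217,200),.265),('ring',(250,153),.296),('poleend',(462,194),.013),('polefront',(393,214),.013),('corner',(373,219),.013),('tip',(380,235),.013),('tin',(434,277),.055)]:
    print(n,onz(c,uv,z).round(4))
```

```text
roofNW [0.7257 0.3612 0.26  ]
roofNE [0.7039 0.1435 0.26  ]
roofSE [0.3878 0.1768 0.26  ]
roofSW [0.4066 0.3835 0.26  ]
haspend [0.4865 0.1396 0.27  ]
hinge [0.4957 0.2586 0.265 ]
ring [0.6075 0.1703 0.296 ]
poleend [ 0.5319 -0.4361  0.013 ]
polefront [ 0.4764 -0.2231  0.013 ]
corner [ 0.4629 -0.1618  0.013 ]
tip [ 0.4139 -0.1806  0.013 ]
tin [ 0.2857 -0.3247  0.055 ]
```

View pics/crop1.png

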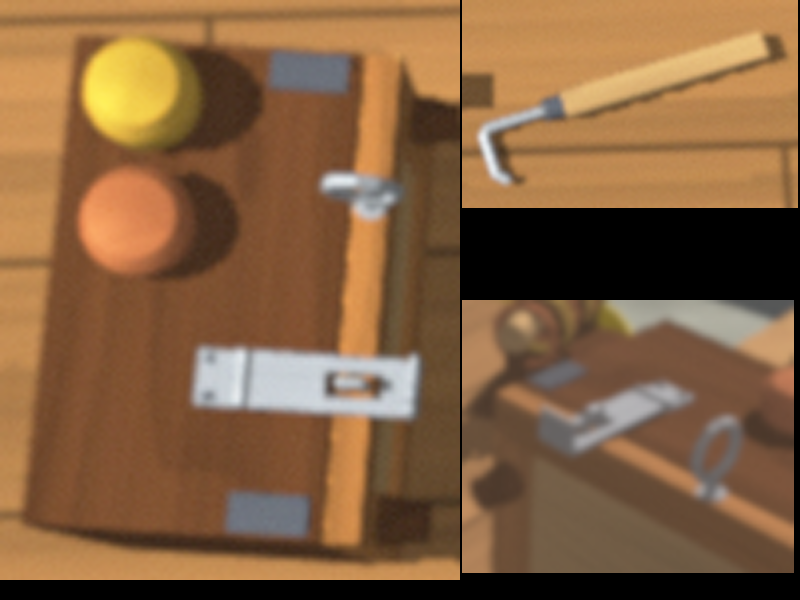

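The crops show the tab end of the hasp at top px ≈(263.8,201.5) and scene (349.6,163.3). The ring centre is at top ≈(250.5,152) and scene (390,168). The hook bends toward -x. Next I fit the box pose and cross-check it.

```bash
cat >> h.py <<'E'
YAW=np.arctan2(.9945,.105); XB=np.array([np.cos(YAW),np.sin(YAW),0]); YB=np.array([-XB[1],XB[0],0]); O=np.array([.5572,.278,0])
def box(x,y,z): return O+XB*x/1e3+YB*y/1e3+np.array([0,0,z/1e3])
def tool(P,yaw=None):
    "shift in mm along tool axes from present TCP to P, spin to bring tool x to XB"
    o=readout.get_obs(); M=R.from_quat(o['tool_rot']).as_matrix()
    t=YAW if yaw is None else yaw
    s=-(np.degrees(t-np.arctan2(M[1,0],M[0,0])))
    return (M.T@(np.array(P)-o['eef_pos'])*1e3).round(1), round((s+180)%360-180,1), o['eef_pos'].round(4)
E
python3 - <<'E'
from h import *
s=cam('scene');t=cam('top')
print('ring',two(t,(250.5,152),s,(390.1,168.2)),box(-107,-60,296))
print('tab',two(t,(263.8,201.5),s,(349.6,163.3)),box(-147,60,277))
print(proj(t,[box(-107,-60,296),box(-147,60,277),box(-37,60,265),box(-119,-160,260),box(-119,160,260)]).round(1))
print(proj(s,[box(-107,-60,296),box(-147,60,277)]).round(1))
T=box(-147,60,258);print(T,tool(T), tool(T+[0,0,.1]))
E
```

```text
ring (array([0.61018256, 0.16924536, 0.29668909]), np.float64(0.0009215756993975683)) [0.60563366 0.16529161 0.296     ]
tab (array([0.48763001, 0.14018413, 0.27671644]), np.float64(0.002343901844703249)) [0.48209707 0.13811236 0.277     ]
[[252.  153.7]
 [264.3 203.3]
 [221.4 200.7]
 [262.2 120. ]
 [250.1 242.9]]
[[387.8 168.4]
 [347.3 162.9]]
[0.48209707 0.13811236 0.258     ] (array([-422.5, -229.6,  -26.9]), np.float64(79.4), array([0.1428, 0.4789, 0.2308])) (array([-422.5, -229.7, -126.9]), np.float64(79.4), array([0.1428, 0.4789, 0.2308]))
```

Call:
jog_arm(motion=[{"x":-10,"y":-5,"z":-60,"spin":10},{"x":-60,"y":-30,"z":-100,"spin":20},{"x":-115,"y":-60,"z":-100,"spin":30},{"x":-170,"y":-90,"z":-100,"spin":40},{"x":-225,"y":-120,"z":-100,"spin":50},{"x":-280,"y":-150,"z":-100,"spin":60},{"x":-335,"y":-180,"z":-100,"spin":70},{"x":-390,"y":-205,"z":-100,"spin":79.4}])

```text
validation failed for argument at $.mo...
```

```bash
sed -i 's/O=np.array(\[.5572,.278,0\])/O=np.array([.562,.281,0])/' h.py
python3 - <<'E'
from h import *
print(tool(box(-147,60,258)),readout.get_obs()['joint_pos'])
E
```

```text
(array([-426.3, -225.4,  -26.9]), np.float64(79.4), array([0.1428, 0.4789, 0.2308])) [ 1.28100041e+00  2.41035329e-01  4.36155420e-03  1.33517250e+00
 -9.84823695e-06  1.57080997e+00]
```

Call:
jog_arm(motion=[{"x":-10,"y":-5,"z":-60,"spin":10,"fingers":-1},{"x":-60,"y":-30,"z":-100,"spin":20,"fingers":-1},{"x":-115,"y":-60,"z":-100,"spin":30,"fingers":-1},{"x":-170,"y":-90,"z":-100,"spin":40,"fingers":-1},{"x":-225,"y":-120,"z":-100,"spin":50,"fingers":-1},{"x":-280,"y":-150,"z":-100,"spin":60,"fingers":-1},{"x":-335,"y":-180,"z":-100,"spin":70,"fingers":-1},{"x":-390,"y":-205,"z":-100,"spin":79.4,"fingers":-1}])

```text
clock: 1.25
eef_pos: [0.4563, 0.1721, 0.3315]
tool_rot: [0.745, 0.667, 0.0, -0.0]
ft_force: [0.3, 1.6, -0.1]
grip_width: 0.0854
grasp_force: 0.0
```

Run:
```python
from h import *
print(tool(box(-147,60,258)),readout.get_obs()['joint_pos'])
```

```text
(array([-27.4,  33.8,  73.5]), np.float64(-0.3), array([0.4563, 0.1721, 0.3315])) [3.60434566e-01 1.96004222e-01 2.05912006e-01 1.58006717e+00
 2.70632792e-04 2.04171482e+00]
```

Call:
jog_arm(motion=[{"x":-27,"y":34,"z":0,"spin":0,"fingers":-0.2},{"x":-27,"y":34,"z":30,"spin":0,"fingers":-0.2},{"x":-27,"y":34,"z":55,"spin":0,"fingers":-0.2},{"x":-27,"y":34,"z":70,"spin":0,"fingers":-0.2},{"x":-27,"y":34,"z":70,"spin":0,"fingers":-0.2}])

```text
clock: 1.88
eef_pos: [0.4855, 0.1433, 0.2604]
tool_rot: [0.743, 0.669, -0.001, -0.001]
ft_force: [-0.0, 0.5, 0.9]
grip_width: 0.0514
grasp_force: 0.0
```

Run:
```python
from h import *
t=cam('top');s=cam('scene')
a=t['pixels'][150:250,200:300,::-1];b=s['pixels'][100:200,310:410,::-1]
cv2.imwrite('pics/grip1.png',cv2.resize(np.hstack([a,b]),None,fx=4,fy=4,interpolation=cv2.INTER_CUBIC))
o=readout.get_obs();print(o['eef_pos'],o['grip_width'],o['ft_force'])
print(proj(t,[o['eef_pos'],box(-147,42,277),box(-147,78,277)]),proj(s,[o['eef_pos'],box(-147,42,277),box(-147,78,277)]))
```

```text
[0.48648414 0.14367772 0.26216697] 0.05129901901999278 [ 0.05088527  0.48573026 -0.28830063]
[[262.74515663 202.48765581]
 [263.765947   194.37041808]
 [262.40228837 208.56741687]] [[349.43933349 167.03758116]
 [353.5277945  165.38394677]
 [344.99804805 160.83136337]]
```

View pics/grip1.png

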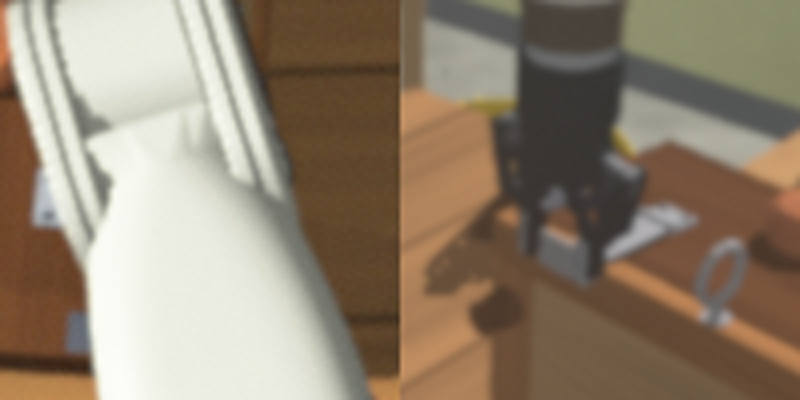

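The scene crop shows the tab (about (565,255) in the crop) between the two fingers and well centred. I close on it.

Call:
jog_arm(motion=[{"x":0,"y":0,"z":0,"spin":0,"fingers":0.3},{"x":0,"y":0,"z":0,"spin":0,"fingers":0.6},{"x":0,"y":0,"z":0,"spin":0,"fingers":0.6}])

```text
clock: 2.35
eef_pos: [0.486, 0.1438, 0.2629]
tool_rot: [0.743, 0.669, 0.001, 0.0]
ft_force: [-2.9, -0.7, 6.3]
grip_width: 0.0344
grasp_force: 59.7
```

Run:
```python
from h import *
o=readout.get_obs();print(o['eef_pos'],o['grip_width'],o['grasp_force'],o['ft_force'])
# grasp relative to hinge, arc in tool axes from here
g=o['eef_pos']+[0,0,bot.tcp_to_grasp]; h=box(-37,60,265); d=g-h; x,y,z=d@XB*1e3,d@YB*1e3,d[2]*1e3
print(x,y,z); r=np.hypot(x,z);a0=np.arctan2(z,-x)
for k in range(10,141,10):
    a=a0+np.radians(k); print(k,(-r*np.cos(a)-x).round(),-(r*np.sin(a)-z).round())
```

```text
[0.48603311 0.14378315 0.26285371] 0.03441464658713367 59.681752771139145 [-2.87757096 -0.74303919  6.31448735]
-107.43469451284263 1.1396166538650103 16.55371356526347
10 5.0 -18.0
20 12.0 -36.0
30 23.0 -51.0
40 36.0 -65.0
50 51.0 -76.0
60 68.0 -85.0
70 86.0 -90.0
80 105.0 -92.0
90 124.0 -91.0
100 142.0 -86.0
110 160.0 -79.0
120 175.0 -68.0
130 189.0 -55.0
140 200.0 -40.0
```

Call:
jog_arm(motion=[{"x":2,"y":0,"z":-9,"spin":0,"fingers":0.6},{"x":5,"y":0,"z":-18,"spin":0,"fingers":0.6},{"x":12,"y":0,"z":-36,"spin":0,"fingers":0.6},{"x":23,"y":0,"z":-51,"spin":0,"fingers":0.6},{"x":36,"y":0,"z":-65,"spin":0,"fingers":0.6},{"x":51,"y":0,"z":-76,"spin":0,"fingers":0.6},{"x":68,"y":0,"z":-85,"spin":0,"fingers":0.6}])

```text
clock: 3.22
eef_pos: [0.4923, 0.2108, 0.3471]
tool_rot: [0.743, 0.669, -0.001, -0.0]
ft_force: [-3.6, -0.5, -6.3]
grip_width: 0.0337
grasp_force: 60.1
```

Forces are low. I continue the arc from 60° to about 140°.

Call:
jog_arm(motion=[{"x":18,"y":0,"z":-5,"spin":0,"fingers":0.6},{"x":37,"y":0,"z":-7,"spin":0,"fingers":0.6},{"x":56,"y":0,"z":-6,"spin":0,"fingers":0.6},{"x":74,"y":0,"z":-1,"spin":0,"fingers":0.6},{"x":92,"y":0,"z":6,"spin":0,"fingers":0.6},{"x":107,"y":0,"z":17,"spin":0,"fingers":0.6},{"x":121,"y":0,"z":30,"spin":0,"fingers":0.6},{"x":132,"y":0,"z":45,"spin":0,"fingers":0.6}])

```text
clock: 4.22
eef_pos: [0.5052, 0.3459, 0.304]
tool_rot: [0.742, 0.67, 0.002, -0.003]
ft_force: [-5.9, 2.0, 3.0]
grip_width: 0.0327
grasp_force: 77.3
```

Run:
```python
from h import *
s=cam('scene')
cv2.imwrite('pics/fold1.png',cv2.resize(s['pixels'][80:220,300:470,::-1],None,fx=4,fy=4,interpolation=cv2.INTER_CUBIC))
```

```text
(no output)
```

View pics/fold1.png

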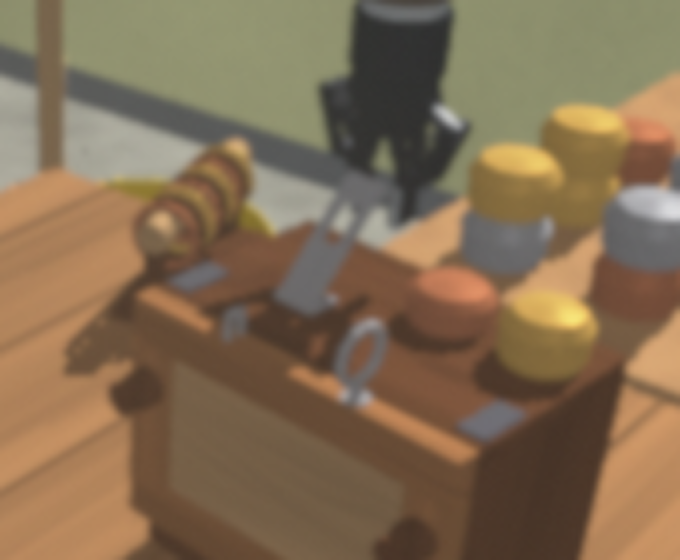

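The strap stands past vertical between the fingers (tab at (365,190) in the crop) and the tins are untouched. I lower it further, release with a small opening and rise.

Call:
jog_arm(motion=[{"x":8,"y":0,"z":16,"spin":0,"fingers":0.6},{"x":12,"y":0,"z":28,"spin":0,"fingers":0.6},{"x":12,"y":0,"z":28,"spin":0,"fingers":-0.15},{"x":12,"y":0,"z":28,"spin":0,"fingers":-0.15},{"x":12,"y":0,"z":-20,"spin":0,"fingers":-0.15},{"x":0,"y":0,"z":-75,"spin":0,"fingers":-0.15},{"x":-60,"y":0,"z":-100,"spin":0,"fingers":-0.5},{"x":-120,"y":0,"z":-100,"spin":0,"fingers":-1}])

```text
clock: 5.28
eef_pos: [0.496, 0.2224, 0.4045]
tool_rot: [0.743, 0.67, 0.004, 0.001]
ft_force: [1.4, -0.5, 0.4]
grip_width: 0.0799
grasp_force: 0.0
```

Run:
```python
from h import *
s=cam('scene');t=cam('top')
im=np.zeros((600,800,3),np.uint8)
im[:300,:400]=cv2.resize(s['pixels'][120:195,330:430,::-1],(400,300),interpolation=cv2.INTER_CUBIC)
im[:300,400:]=cv2.resize(t['pixels'][110:260,160:360,::-1],(400,300))
im[300:,:400]=cv2.resize(t['pixels'][170:270,360:493,::-1],(400,300),interpolation=cv2.INTER_CUBIC)
cv2.imwrite('pics/fold2.png',im)
# pole wood mask in top image
a=t['pixels'][:,:,::-1].copy(); hsv=cv2.cvtColor(a,cv2.COLOR_BGR2HSV)
for p in [(430,203),(410,209),(450,197),(430,215),(430,190)]: print(p,hsv[p[1],p[0]])
```

```text
(430, 203) [ 17 115 113]
(410, 209) [ 18 112 112]
(450, 197) [ 17 115 120]
(430, 215) [ 15 142 145]
(430, 190) [ 15 144  99]
```

View pics/fold2.png

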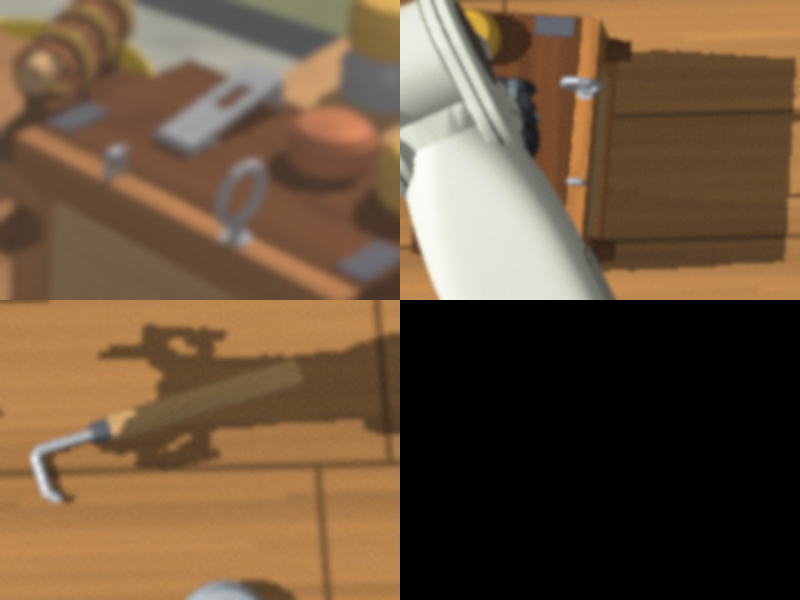

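The hasp now lies folded back on the roof and the staple is free (scene crop, around (220,110)). The pole is where it was. Next I fit the pole pose from the wood mask in the first picture.

Run:
```python
from h import *
t=cam('top'); a=cv2.imread('pics/top1.png'); hsv=cv2.cvtColor(a,cv2.COLOR_BGR2HSV)
for p in [(430,203),(410,209),(450,197),(430,215),(430,190)]: print(p,hsv[p[1],p[0]])
w=hsv[430-430:,:]
m=cv2.inRange(hsv,(16,90,190),(25,135,255)); k=np.zeros_like(m); k[180:245,365:475]=m[180:245,365:475]
n,l,st,ce=cv2.connectedComponentsWithStats(k); i=1+st[1:,4].argmax(); print(st[i],ce[i])
ys,xs=np.where(l==i); r=cv2.minAreaRect(np.c_[xs,ys].astype(np.float32)); print(r)
bp=cv2.boxPoints(r); P=np.array([onz(t,p,.026) for p in bp]); print(P.round(4), [np.linalg.norm(P[j]-P[j-1]).round(4) for j in range(4)])
```

```text
(430, 203) [ 18 119 223]
(410, 209) [ 18 121 224]
(450, 197) [ 19 115 231]
(430, 215) [ 15 144 182]
(430, 190) [ 15 146 198]
[396 190  64  25 540] [427.83703704 201.91666667]
((427.5821228027344, 201.95428466796875), (8.482733726501465, 65.12944793701172), 73.41265869140625)
[[ 0.4954 -0.2287  0.026 ]
 [ 0.5468 -0.4201  0.026 ]
 [ 0.5217 -0.4256  0.026 ]
 [ 0.4706 -0.2347  0.026 ]] [np.float64(0.0255), np.float64(0.1982), np.float64(0.0257), np.float64(0.1977)]
```

Run:
```python
from h import *
print(tool([.4918,-.2645,.003],np.radians(105)))
```

```text
(array([-482.7,   48.9,  399.8]), np.float64(-21.3), array([0.4948, 0.2201, 0.4035]))
```

Call:
jog_arm(motion=[{"x":-60,"y":6,"z":0,"spin":0,"fingers":-1},{"x":-120,"y":12,"z":0,"spin":0,"fingers":-1},{"x":-180,"y":18,"z":0,"spin":-5,"fingers":-1},{"x":-240,"y":24,"z":15,"spin":-10,"fingers":-1},{"x":-300,"y":30,"z":30,"spin":-15,"fingers":-1},{"x":-358,"y":37,"z":50,"spin":-21.3,"fingers":-1},{"x":-410,"y":43,"z":80,"spin":-21.3,"fingers":-1},{"x":-460,"y":47,"z":115,"spin":-21.3,"fingers":-1}])

```text
clock: 6.42
eef_pos: [0.4947, -0.2413, 0.2861]
tool_rot: [0.607, 0.795, 0.001, 0.002]
ft_force: [-0.0, 0.5, -0.4]
grip_width: 0.0853
grasp_force: 0.0
```

Call:
jog_arm(motion=[{"x":0,"y":0,"z":40,"spin":0,"fingers":-1},{"x":0,"y":0,"z":95,"spin":0,"fingers":-1},{"x":0,"y":0,"z":150,"spin":0,"fingers":-1},{"x":0,"y":0,"z":205,"spin":0,"fingers":-0.5},{"x":0,"y":0,"z":205,"spin":0,"fingers":-0.3}])

```text
clock: 7.05
eef_pos: [0.4904, -0.2374, 0.077]
tool_rot: [0.606, 0.795, -0.001, -0.005]
ft_force: [-0.0, 0.8, 0.1]
grip_width: 0.0558
grasp_force: 0.0
```

Run:
```python
from h import *
print(tool([.4918,-.2645,.003],np.radians(105)),readout.get_obs()['grip_width'])
```

```text
(array([-27. ,  -5.2,  73.9]), np.float64(0.3), array([ 0.4904, -0.2374,  0.077 ])) 0.05584741852883395
```

Call:
jog_arm(motion=[{"x":-27,"y":-5,"z":30,"spin":0,"fingers":-0.3},{"x":-27,"y":-5,"z":60,"spin":0,"fingers":-0.3},{"x":-27,"y":-5,"z":73,"spin":0,"fingers":-0.3},{"x":-27,"y":-5,"z":73,"spin":0,"fingers":-0.3},{"x":-27,"y":-5,"z":73,"spin":0,"fingers":0.2},{"x":-27,"y":-5,"z":73,"spin":0,"fingers":0.6},{"x":-27,"y":-5,"z":73,"spin":0,"fingers":0.8},{"x":-27,"y":-5,"z":73,"spin":0,"fingers":0.8}])

```text
clock: 8.05
eef_pos: [0.4969, -0.2675, 0.0103]
tool_rot: [0.607, 0.795, 0.0, 0.002]
ft_force: [-0.2, -0.3, 6.7]
grip_width: 0.0246
grasp_force: 60.2
```

Call:
jog_arm(motion=[{"x":0,"y":0,"z":-10,"spin":0,"fingers":0.8},{"x":0,"y":0,"z":-40,"spin":0,"fingers":0.8},{"x":0,"y":0,"z":-90,"spin":5,"fingers":0.8},{"x":0,"y":0,"z":-150,"spin":10,"fingers":0.8},{"x":0,"y":0,"z":-210,"spin":15,"fingers":0.8},{"x":0,"y":0,"z":-270,"spin":20,"fingers":0.8},{"x":0,"y":0,"z":-300,"spin":21,"fingers":0.8},{"x":0,"y":0,"z":-300,"spin":21,"fingers":0.8}])

```text
clock: 9.05
eef_pos: [0.4965, -0.2673, 0.3118]
tool_rot: [0.741, 0.671, 0.001, 0.003]
ft_force: [-0.2, -0.9, -1.6]
grip_width: 0.0245
grasp_force: 59.3
```

Run:
```python
from h import *
o=readout.get_obs(); M=R.from_quat(o['tool_rot']).as_matrix(); print(o['eef_pos'],o['grip_width'],o['grasp_force'],o['ft_force'],o['ft_torque'])
s=cam('scene');t=cam('top'); e=o['eef_pos']
for c,n in((s,'s'),(t,'t')):
    # predicted: grasp pole x=65, pole centre 10 mm above TCP
    Q=[e+M@np.array([dx,dy,-.010]) for dx,dy in((.035,0),(.115,0),(.115,.0),(.115,-.025),(.107,-.052))]
    print(n,proj(c,Q).round(1).tolist())
u=proj(s,[e+M@np.array([.08,0,-.01])])[0].astype(int); v=proj(t,[e+M@np.array([.08,0,-.01])])[0].astype(int); print(u,v)
f=lambda c,u: cv2.resize(c['pixels'][u[1]-50:u[1]+50,u[0]-50:u[0]+50,::-1],(400,400),interpolation=cv2.INTER_CUBIC)
cv2.imwrite('pics/hold.png',np.hstack([f(s,u),f(t,v)]))
```

```text
[ 0.49651117 -0.26726554  0.31179708] 0.024509173229180947 59.296236634254456 [-0.17596128 -0.92614145 -1.59095935] [ 0.07076156 -0.01385219 -0.01530088]
s [[250.9, 207.8], [279.1, 194.7], [279.1, 194.7], [273.1, 190.4], [264.1, 187.1]]
t [[415.4, 189.1], [382.3, 186.8], [382.3, 186.8], [381.8, 197.0], [384.5, 208.3]]
[267 200] [396 187]
```

View pics/hold.png

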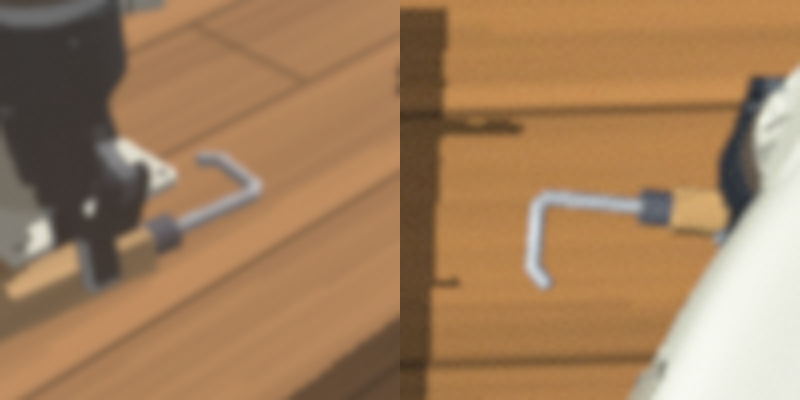

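The pole is gripped well. Hook corner: scene (280.8,196.8), top (381.5,186.3). Tip: scene (268.3,189.3), top (381.8,207.8).

Run:
```python
from h import *
o=readout.get_obs(); M=R.from_quat(o['tool_rot']).as_matrix(); s=cam('scene');t=cam('top'); e=o['eef_pos']
for n,a,b in(('corner',(381.5,186.3),(280.8,196.8)),('tip',(381.8,207.8),(268.3,189.3)),('mid',((536-400)/4+346,240/4+137),(236/4+217,168/4+150))):
    P,g=two(t,a,s,b); print(n,P.round(4),g.round(4),(M.T@(P-e)*1e3).round(1))
print('yaw err',tool([0,0,0])[1])
# ring refine at centre from original clicks
P,g=two(t,(250.5,152),s,(390.1,168.2)); print(P, box(-107,-60,296))
```

```text
corner [ 0.5105 -0.1512  0.3158] 0.0013 [116.3   4.   -8.2]
tip [ 0.459  -0.1487  0.3128] 0.004 [113.7 -47.5  -5.2]
mid [ 0.4851 -0.1456  0.3151] 0.0034 [119.4 -21.9  -7.5]
yaw err 0.3
[0.61018256 0.16924536 0.29668909] [0.61043366 0.16829161 0.296     ]
```

```bash
cat >> h.py <<'E'
H=np.array([117,-23,-6.])  # hook mid in tool axes (x=box x, y=-box y, z down)
def hookto(x,y,z): return tool(box(x-H[0],y+H[1],z+H[2]))
E
python3 - <<'E'
from h import *
print(hookto(-103,-60-45,297)); print(hookto(-103,-60,297))
print(box(-220,-128,291))
E
```

```text
(array([330.5, 139.6,  15.1]), np.float64(0.3), array([ 0.4946, -0.2663,  0.3061]))
(array([330.8,  94.6,  15.3]), np.float64(0.3), array([ 0.4946, -0.2663,  0.3061]))
[0.66619312 0.04877642 0.291     ]
```

Call:
jog_arm(motion=[{"x":30,"y":25,"z":0,"spin":0,"fingers":0.8},{"x":80,"y":50,"z":5,"spin":0,"fingers":0.8},{"x":130,"y":75,"z":10,"spin":0,"fingers":0.8},{"x":180,"y":100,"z":10,"spin":0,"fingers":0.8},{"x":230,"y":125,"z":10,"spin":0,"fingers":0.8},{"x":270,"y":140,"z":10,"spin":0,"fingers":0.8},{"x":290,"y":140,"z":10,"spin":0,"fingers":0.8},{"x":290,"y":140,"z":10,"spin":0,"fingers":0.8}])

```text
clock: 10.25
eef_pos: [0.6629, 0.009, 0.2965]
tool_rot: [0.741, 0.672, -0.001, -0.001]
ft_force: [0.0, -1.1, -0.9]
grip_width: 0.0243
grasp_force: 59.2
```

Call:
jog_arm(motion=[{"x":20,"y":0,"z":0,"spin":0,"fingers":0.8},{"x":38,"y":0,"z":0,"spin":0,"fingers":0.8},{"x":38,"y":0,"z":0,"spin":0,"fingers":0.8},{"x":38,"y":0,"z":0,"spin":0,"fingers":0.8}])

```text
clock: 10.75
eef_pos: [0.6673, 0.0454, 0.2985]
tool_rot: [0.741, 0.671, -0.0, 0.0]
ft_force: [-0.1, -0.3, -1.1]
grip_width: 0.0243
grasp_force: 59.3
```

Run:
```python
from h import *
s=cam('scene');t=cam('top'); o=readout.get_obs(); e=o['eef_pos']; print(e,o['joint_pos'].round(2),hookto(-103,-60,297))
f=lambda c,x,y: cv2.resize(c['pixels'][y:y+80,x:x+80,::-1],(400,400),interpolation=cv2.INTER_CUBIC)
cv2.imwrite('pics/stage.png',np.hstack([f(s,350,125),f(t,220,100)]))
```

```text
[0.66733751 0.04501807 0.29845787] [ 0.07  0.61  0.73  1.7  -0.    1.74] (array([  3.8, -46.5,   7.4]), np.float64(0.3), array([0.6673, 0.045 , 0.2985]))
```

View pics/stage.png

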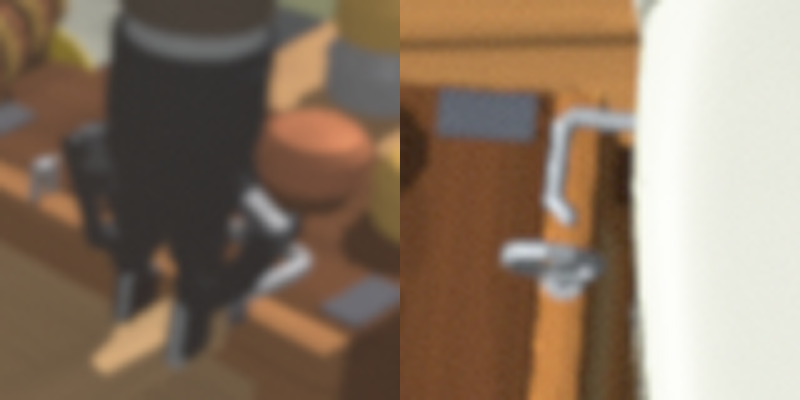

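Top view: hook corner at (252,123.6), tip at (254.4,143.6), just short of the ring (loop around (250.5,152)). Scene view: corner at (411.6,176.6). I triangulate the corner against the ring.

Run:
```python
from h import *
s=cam('scene');t=cam('top'); o=readout.get_obs(); e=o['eef_pos'];M=R.from_quat(o['tool_rot']).as_matrix()
P,g=two(t,(252,123.6),s,(411.6,176.6)); print(P,g,(M.T@(P-e)*1e3).round(1))
r=box(-107,-60,296); print('ring-corner tool',(M.T@(r-P)*1e3).round(1))
o_,d=ray(t,(254.4,143.6)); Q=onz(t,(254.4,143.6),P[2]); print('tip',(M.T@(Q-e)*1e3).round(1),'ring-tip',(M.T@(r-Q)*1e3).round(1))
```

```text
[0.682091   0.1642558  0.30169388] 0.001073444562280727 [120.1   2.7  -3.3]
ring-corner tool [ -3.2 -71.7   5.7]
tip [109.  -48.7  -3.3] ring-tip [  7.9 -20.3   5.7]
```

Call:
jog_arm(motion=[{"x":0,"y":0,"z":6,"spin":0,"fingers":0.8},{"x":0,"y":-8,"z":6,"spin":0,"fingers":0.8},{"x":0,"y":-16,"z":6,"spin":0,"fingers":0.8},{"x":0,"y":-24,"z":6,"spin":0,"fingers":0.8},{"x":0,"y":-32,"z":6,"spin":0,"fingers":0.8},{"x":0,"y":-40,"z":6,"spin":0,"fingers":0.8},{"x":0,"y":-47,"z":6,"spin":0,"fingers":0.8},{"x":0,"y":-47,"z":6,"spin":0,"fingers":0.8}])

```text
clock: 11.95
eef_pos: [0.6202, 0.0504, 0.2927]
tool_rot: [0.741, 0.671, 0.0, 0.0]
ft_force: [0.6, 0.9, -1.5]
grip_width: 0.0249
grasp_force: 59.3
```

Run:
```python
from h import *
s=cam('scene');t=cam('top'); o=readout.get_obs(); e=o['eef_pos']; print(e,o['ft_force'],o['ft_torque'])
f=lambda c,x,y: cv2.resize(c['pixels'][y:y+80,x:x+80,::-1],(400,400),interpolation=cv2.INTER_CUBIC)
cv2.imwrite('pics/in.png',np.hstack([f(s,350,125),f(t,220,100)]))
```

```text
[0.62068222 0.05032577 0.29239672] [ 0.79777658 -0.53144533 -2.33032024] [ 0.00573965 -0.03875142  0.02526167]
```

View pics/in.png

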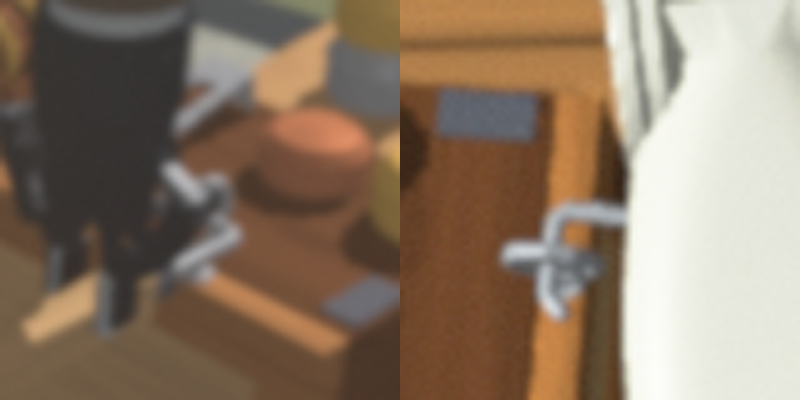

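The hook bar passes through the ring (top crop: bar from (560,215), tip out the far side at (560,310)). Next I work out the pulling arc.

Run:
```python
import numpy as np
for th in list(np.arange(0,91,3.75))+[93]:
    a=np.radians(th); x=-107-251*np.sin(a)-14*np.cos(a); z=45+251*np.cos(a)-14*np.sin(a)
    print(th,round(x+103.5),round(296-z))
```

```text
0.0 -18 0
3.75 -34 1
7.5 -50 4
11.25 -66 8
15.0 -82 12
18.75 -97 18
22.5 -112 24
26.25 -127 32
30.0 -141 41
33.75 -155 50
37.5 -167 60
41.25 -180 72
45.0 -191 83
48.75 -201 96
52.5 -211 109
56.25 -220 123
60.0 -228 138
63.75 -235 153
67.5 -241 168
71.25 -246 184
75.0 -250 200
78.75 -252 216
82.5 -254 232
86.25 -255 249
90.0 -254 265
93 -253 278
```

Call:
jog_arm(motion=[{"x":-9,"y":0,"z":0,"spin":0,"fingers":0.8},{"x":-18,"y":0,"z":0,"spin":0,"fingers":0.8},{"x":-34,"y":0,"z":1,"spin":0,"fingers":0.8},{"x":-50,"y":0,"z":4,"spin":0,"fingers":0.8},{"x":-66,"y":0,"z":8,"spin":0,"fingers":0.8},{"x":-82,"y":0,"z":12,"spin":0,"fingers":0.8},{"x":-97,"y":0,"z":18,"spin":0,"fingers":0.8},{"x":-112,"y":0,"z":24,"spin":0,"fingers":0.8}])

```text
clock: 13.05
eef_pos: [0.6093, -0.0622, 0.2678]
tool_rot: [0.741, 0.671, -0.0, -0.0]
ft_force: [0.3, 2.7, -2.1]
grip_width: 0.0249
grasp_force: 59.6
```

Run:
```python
from h import *
t=cam('top'); save(t,'pull1.png'); o=readout.get_obs(); e=o['eef_pos']; print(e,o['ft_force'],o['ft_torque'],o['grasp_force'])
# steel pixels near the ring: brightness/low saturation blob
im=cv2.cvtColor(t['pixels'],cv2.COLOR_RGB2HSV); m=cv2.inRange(im,(0,0,130),(179,60,255)); m[:,:200]=0;m[:120]=0;m[200:]=0;m[:,400:]=0
n,l,st,ce=cv2.connectedComponentsWithStats(m); print([(s.tolist(),c.round(1).tolist()) for s,c in zip(st[1:],ce[1:]) if s[4]>15])
a=np.radians(22.5); print(proj(t,[box(-107-251*np.sin(a),-60,45+251*np.cos(a)),box(-107-251*np.sin(a),60,45+251*np.cos(a))]))
```

```text
[ 0.60865903 -0.06432445  0.26679476] [-0.53304462  0.8266507  -2.14172667] [ 0.07876871 -0.04746157 -0.04998419] 59.46384787559509
[([281, 120, 99, 80, 4746], [345.7, 160.9]), ([283, 159, 5, 5, 17], [284.9, 160.8]), ([200, 190, 22, 10, 192], [210.2, 195.1])]
[[289.54055576 156.50869134]
 [285.41899762 203.15106476]]
```

Call:
jog_arm(motion=[{"x":-15,"y":0,"z":8,"spin":0,"fingers":0.8},{"x":-29,"y":0,"z":17,"spin":0,"fingers":0.8},{"x":-43,"y":0,"z":26,"spin":0,"fingers":0.8},{"x":-55,"y":0,"z":36,"spin":0,"fingers":0.8},{"x":-68,"y":0,"z":48,"spin":0,"fingers":0.8},{"x":-79,"y":0,"z":59,"spin":0,"fingers":0.8},{"x":-89,"y":0,"z":72,"spin":0,"fingers":0.8},{"x":-99,"y":0,"z":85,"spin":0,"fingers":0.8}])

```text
clock: 14.1
eef_pos: [0.5995, -0.1603, 0.1825]
tool_rot: [0.741, 0.671, 0.0, 0.0]
ft_force: [0.7, 2.5, -0.7]
grip_width: 0.0246
grasp_force: 59.5
```

Run:
```python
from h import *
s=cam('scene');t=cam('top'); o=readout.get_obs(); e=o['eef_pos']; print(e,o['ft_force'],o['ft_torque'],o['grasp_force'])
f=lambda c,x,y,w: cv2.resize(c['pixels'][y:y+w,x:x+w,::-1],(400,400),interpolation=cv2.INTER_CUBIC)
cv2.imwrite('pics/mid.png',np.hstack([f(s,290,130,150),f(t,230,100,150)]))
```

```text
[ 0.5983279  -0.16104404  0.18106575] [-0.08495427 -0.08722642 -0.87632838] [ 0.00458194  0.01244622 -0.01360971] 59.2517226934433
```

View pics/mid.png

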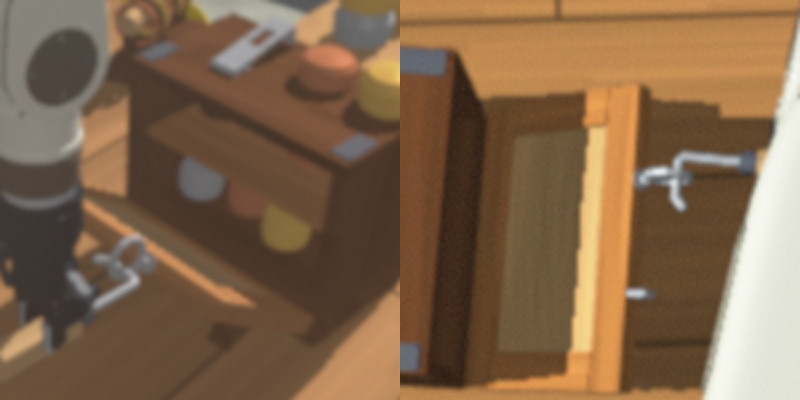

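The front is about half down with the hook still in the ring (scene crop (125,260), top crop (680,180)). I continue along the arc.

Call:
jog_arm(motion=[{"x":-9,"y":0,"z":14,"spin":0,"fingers":0.8},{"x":-17,"y":0,"z":29,"spin":0,"fingers":0.8},{"x":-24,"y":0,"z":44,"spin":0,"fingers":0.8},{"x":-30,"y":0,"z":59,"spin":0,"fingers":0.8},{"x":-35,"y":0,"z":75,"spin":0,"fingers":0.8},{"x":-39,"y":0,"z":91,"spin":0,"fingers":0.8},{"x":-41,"y":0,"z":107,"spin":0,"fingers":0.8},{"x":-42,"y":0,"z":123,"spin":0,"fingers":0.8}])

```text
clock: 15.2
eef_pos: [0.5954, -0.2019, 0.0592]
tool_rot: [0.741, 0.671, -0.0, 0.0]
ft_force: [-0.6, -0.8, 0.4]
grip_width: 0.0245
grasp_force: 59.4
```

Run:
```python
from h import *
o=readout.get_obs(); print(o['eef_pos'],o['ft_force'],o['ft_torque'])
```

```text
[ 0.59538263 -0.20185091  0.0592387 ] [-0.63254911 -0.8157504   0.38986254] [ 0.15392447  0.07893427 -0.0556492 ]
```

Call:
jog_arm(motion=[{"x":-1,"y":0,"z":10,"spin":0,"fingers":0.8},{"x":-1,"y":0,"z":20,"spin":0,"fingers":0.8},{"x":-1,"y":0,"z":28,"spin":0,"fingers":0.8},{"x":0,"y":0,"z":33,"spin":0,"fingers":0.8},{"x":0,"y":0,"z":33,"spin":0,"fingers":0.8}])

```text
clock: 15.82
eef_pos: [0.5956, -0.2013, 0.0273]
tool_rot: [0.741, 0.671, 0.0, 0.0]
ft_force: [0.4, 1.2, 0.3]
grip_width: 0.0245
grasp_force: 59.3
```

```bash
cat > m.py <<'E'
from h import *
import sys
s=cam('scene');t=cam('top'); o=readout.get_obs(); print(o['eef_pos'],o['ft_force'],o['ft_torque'])
save(s,sys.argv[1]+'s.png');save(t,sys.argv[1]+'t.png')
# ring edge of front panel: lit wood columns at rows of panel
for a in (80,85,90):
    r=np.radians(a); print(a,[proj(c,[box(-107-x*np.sin(r)+w*np.cos(r)*0,y,45+x*np.cos(r)) for x,y in((251,-60),(215,-160),(215,160))]).round(1).tolist() for c in(s,t)])
E
python3 m.py d1
python3 - <<'E'
import cv2,numpy as np
a=cv2.imread('pics/d1s.png')[170:300,230:430]; b=cv2.imread('pics/d1t.png')[110:240,240:440]
cv2.imwrite('pics/d1.png',np.vstack([cv2.resize(x,(462,300),interpolation=2) for x in(a,b)]))
E
```

```text
[ 0.5956737  -0.20131676  0.02762951] [ 0.66793701  0.32617966 -0.47382266] [0.32288344 0.05158865 0.02908068]Traceback (most recent call last):
  File "m.py", line 7, in <module>
    r=np.radians(a); print(a,[proj(c,[box(-107-x*np.sin(r)+w*np.cos(r)*0,y,45+x*np.cos(r)) for x,y in((251,-60),(215,-160),(215,160))]).round(1).tolist() for c in(s,t)])
                                                           ^
NameError: name 'w' is not defined
```

Call:
jog_arm(motion=[{"x":0,"y":0,"z":3,"spin":0,"fingers":0.8},{"x":0,"y":0,"z":6,"spin":0,"fingers":0.8},{"x":0,"y":0,"z":6,"spin":0,"fingers":0.8}])

```text
clock: 16.3
eef_pos: [0.5959, -0.2012, 0.0215]
tool_rot: [0.741, 0.671, 0.001, 0.0]
ft_force: [0.2, 0.7, 2.0]
grip_width: 0.0249
grasp_force: 59.8
```

```bash
sed -i 's/+w\*np.cos(r)\*0//' m.py; python3 m.py d2
python3 - <<'E'
import cv2,numpy as np
# panel's far-edge transition: print hue/val profile along rows in top view (row 130 & 222), cols 300..360
b=cv2.imread('pics/d2t.png')
for r in (135,165,190): print(r,b[r-1:r+2,295:365].mean(0).round().astype(int).sum(1).tolist())
E
```

```text
[ 0.59584506 -0.20118569  0.02150178] [0.92670297 1.21914353 1.00137389] [ 0.81979397 -0.16947148 -0.14490011]
80 [[[323.4, 263.0], [358.0, 278.6], [286.3, 222.1]], [[345.1, 175.6], [335.3, 142.1], [327.3, 250.3]]]
85 [[[322.6, 269.0], [357.0, 283.7], [286.0, 226.9]], [[345.6, 177.1], [335.9, 143.8], [328.1, 250.6]]]
90 [[[322.4, 274.6], [356.4, 288.5], [286.1, 231.4]], [[345.6, 178.5], [336.0, 145.4], [328.2, 251.0]]]
135 [349, 350, 336, 313, 309, 331, 347, 351, 350, 350, 350, 350, 351, 346, 350, 360, 381, 393, 396, 381, 363, 361, 383, 392, 394, 392, 395, 391, 392, 397, 392, 398, 396, 405, 410, 409, 409, 400, 406, 408, 407, 408, 409, 407, 408, 407, 411, 406, 409, 410, 408, 409, 411, 407, 410, 411, 411, 410, 409, 410, 406, 407, 411, 410, 409, 408, 409, 409, 410, 410]
165 [276, 279, 276, 280, 284, 277, 282, 275, 271, 272, 261, 267, 266, 270, 268, 272, 267, 269, 276, 275, 275, 280, 281, 277, 273, 257, 236, 215, 220, 215, 216, 216, 213, 216, 266, 351, 410, 423, 394, 295, 206, 186, 184, 189, 186, 186, 185, 180, 188, 182, 187, 179, 179, 183, 181, 177, 181, 228, 294, 321, 327, 329, 323, 326, 325, 323, 323, 323, 323, 320]
190 [277, 275, 281, 288, 281, 271, 270, 276, 282, 286, 279, 268, 267, 271, 277, 277, 275, 275, 279, 291, 294, 293, 284, 266, 239, 216, 213, 211, 219, 213, 213, 210, 255, 334, 396, 423, 404, 333, 255, 216, 212, 216, 217, 213, 215, 213, 214, 212, 212, 230, 281, 338, 339, 281, 233, 236, 302, 367, 392, 379, 348, 304, 277, 292, 331, 375, 389, 395, 394, 399]
```

```bash
cat > ed.py <<'E'
from h import *
import sys
s=cam('scene') if len(sys.argv)<2 else None
o=readout.get_obs(); print(o['eef_pos'],o['ft_force'],o['ft_torque'])
im=cv2.GaussianBlur(s['pixels'],(3,3),0).astype(int)
for y in(-130,20,110):
    for a in(84,87,90):
        r=np.radians(a); f=lambda q,w: box(-107-q*np.sin(r)+w*np.cos(r),y,45+q*np.cos(r)+w*np.sin(r))
        print(y,a,'inner/outer/table',proj(s,[f(215,12),f(215,-12),box(-322,y,0)]).round(1).tolist())
    u=proj(s,[f(215,0)])[0].round().astype(int)
    print(u,[(v,im[v,u[0]].tolist()) for v in range(u[1]-14,u[1]+16)])
E
python3 ed.py
```

```text
[ 0.59587644 -0.20122485  0.02151775] [0.44376646 2.69536556 1.891327  ] [ 0.81949389 -0.179346   -0.16243142]
-130 84 inner/outer/table [[349.9, 273.3], [348.8, 279.7], [348.0, 293.0]]
-130 87 inner/outer/table [[349.3, 276.4], [348.6, 282.5], [348.0, 293.0]]
-130 90 inner/outer/table [[348.9, 279.3], [348.5, 285.2], [348.0, 293.0]]
[349 282] [(268, [101, 74, 53]), (269, [102, 74, 53]), (270, [105, 76, 54]), (271, [114, 82, 57]), (272, [128, 91, 62]), (273, [144, 102, 69]), (274, [159, 112, 75]), (275, [172, 121, 80]), (276, [178, 125, 83]), (277, [173, 121, 80]), (278, [156, 110, 73]), (279, [135, 95, 65]), (280, [117, 84, 59]), (281, [107, 78, 55]), (282, [102, 75, 53]), (283, [100, 74, 53]), (284, [99, 74, 54]), (285, [101, 76, 55]), (286, [104, 79, 57]), (287, [105, 80, 58]), (288, [106, 81, 58]), (289, [106, 80, 58]), (290, [104, 79, 57]), (291, [102, 78, 56]), (292, [101, 77, 56]), (293, [101, 77, 56]), (294, [101, 76, 56]), (295, [101, 76, 56]), (296, [101, 77, 56]), (297, [101, 77, 56])]
20 84 inner/outer/table [[314.4, 245.2], [313.8, 251.5], [314.0, 264.6]]
20 87 inner/out
[... 1008 characters left out ...]
], [296.1, 249.5]]
[296 239] [(225, [77, 68, 60]), (226, [77, 68, 60]), (227, [77, 68, 60]), (228, [77, 68, 59]), (229, [76, 68, 59]), (230, [77, 68, 60]), (231, [77, 68, 60]), (232, [77, 68, 60]), (233, [77, 68, 59]), (234, [76, 67, 59]), (235, [76, 67, 59]), (236, [76, 67, 59]), (237, [76, 67, 60]), (238, [77, 68, 61]), (239, [81, 73, 66]), (240, [94, 86, 79]), (241, [111, 105, 97]), (242, [123, 119, 111]), (243, [128, 124, 116]), (244, [129, 125, 117]), (245, [130, 125, 117]), (246, [130, 126, 117]), (247, [131, 127, 118]), (248, [131, 127, 118]), (249, [131, 127, 118]), (250, [132, 127, 118]), (251, [132, 128, 118]), (252, [132, 128, 119]), (253, [133, 129, 120]), (254, [133, 129, 120])]
```

Run:
```python
from h import *
t=cam('top');s=cam('scene')
for y in(20,-30):
  for a in(75,78,81,84,87,90):
    r=np.radians(a); f=lambda q,w: box(-107-q*np.sin(r)+w*np.cos(r),y,45+q*np.cos(r)+w*np.sin(r))
    print(y,a,proj(t,[f(215,12),f(215,-12)]).round(1).tolist(),proj(s,[f(215,12),f(215,-12)]).round(1).tolist())
# steel in both views
for c,n,w in((s,'s',(290,235,345,290)),(t,'t',(325,155,375,215))):
    im=c['pixels'].astype(int); sub=im[w[1]:w[3],w[0]:w[2]]
    sat=sub.max(2)-sub.min(2); print(n)
    for j in range(0,sub.shape[0]): print(w[1]+j,''.join('#' if sat[j,i]<22 and sub[j,i].min()>95 else('+' if sat[j,i]<30 and sub[j,i].max()>80 else '.') for i in range(sub.shape[1])))
```

```text
20 75 [[328.6, 200.3], [330.6, 201.6]] [[316.3, 235.7], [314.8, 242.5]]
20 78 [[329.7, 200.9], [331.2, 202.2]] [[315.5, 239.0], [314.3, 245.6]]
20 81 [[330.5, 201.6], [331.6, 202.8]] [[314.9, 242.1], [314.0, 248.6]]
20 84 [[331.2, 202.2], [331.8, 203.4]] [[314.4, 245.2], [313.8, 251.5]]
20 87 [[331.6, 202.8], [331.8, 203.9]] [[314.0, 248.2], [313.8, 254.2]]
20 90 [[331.8, 203.3], [331.6, 204.4]] [[313.8, 251.1], [313.9, 256.9]]
-30 75 [[329.9, 183.1], [331.9, 184.7]] [[327.7, 244.4], [326.0, 251.3]]
-30 78 [[331.0, 183.8], [332.5, 185.4]] [[326.8, 247.7], [325.5, 254.5]]
-30 81 [[331.8, 184.6], [332.8, 186.1]] [[326.1, 250.9], [325.1, 257.5]]
-30 84 [[332.4, 185.3], [333.0, 186.8]] [[325.5, 254.1], [324.8, 260.4]]
-30 87 [[332.8, 186.0], [333.0, 187.5]] [[325.1, 257.1], [324.7, 263.2]]
-30 90 [[333.0, 186.7], [332.8, 188.1]] [[324.9, 260.0], [324.8, 265.8]]
s
235 ...............++###+..................................
236 .............+++###+...................................
237 ............+++###+....................................
238 ..........+++####+..........................
[... 5673 characters left out ...]
.................................#######
203 ..........................................+#######
204 ..........................................+#######
205 ..........................................########
206 ..........................................########
207 .........................................+########
208 .........................................#########
209 .........................................#########
210 ........................................+#########
211 ........................................+#########
212 ........................................##########
213 ........................................##########
214 ........+..............................+##########
```

Run:
```python
from h import *
t=cam('top');s=cam('scene');o=readout.get_obs();e=o['eef_pos'];M=R.from_quat(o['tool_rot']).as_matrix()
for n,a,b in(('corner',(345,172),(328,281.5)),('tip',(347,190),(314.5,273)),('ring',(344,177.3),(326,274))):
    P,g=two(t,a,s,b); print(n,P.round(4),g.round(4),(M.T@(P-e)*1e3).round(1))
for a in(81,84,87,90):
    r=np.radians(a); P=box(-107-251*np.sin(r),-60,45+251*np.cos(r)); print(a,P.round(4),proj(s,[P]).round(1),proj(t,[P]).round(1))
# collar/stick ends: wood pixels of pole in scene behind gripper
```

```text
corner [ 0.6064 -0.0814  0.0329] 0.0007 [120.4  -1.4 -11.4]
tip [ 0.5527 -0.0838  0.0304] 0.0038 [112.6 -54.5  -8.9]
ring [ 0.5893 -0.0751  0.0458] 0.0045 [124.9 -18.9 -24.3]
81 [ 0.5844 -0.0782  0.0843] [[323.2 264.2]] [[345.2 175.9]]
84 [ 0.5842 -0.08    0.0712] [[322.8 267.8]] [[345.6 176.8]]
87 [ 0.5841 -0.081   0.0581] [[322.5 271.3]] [[345.7 177.7]]
90 [ 0.5841 -0.0813  0.045 ] [[322.4 274.6]] [[345.6 178.5]]
```

The steel mask puts the ring at z≈46 mm, and the lit strip on the panel ends at row ≈279/251.5, where a 90° front puts its edge. That means the front is practically down. I give it a slightly firmer press to confirm it doesn't move.

Call:
jog_arm(motion=[{"x":0,"y":0,"z":2,"spin":0,"fingers":0.8},{"x":0,"y":0,"z":4,"spin":0,"fingers":0.8},{"x":0,"y":0,"z":4,"spin":0,"fingers":0.8}])

```text
clock: 17.02
eef_pos: [0.596, -0.2013, 0.0206]
tool_rot: [0.741, 0.671, 0.001, 0.001]
ft_force: [-4.2, 3.5, 17.0]
grip_width: 0.0244
grasp_force: 61.8
```

```bash
cat > ed2.py <<'E'
from h import *
s=cam('scene'); o=readout.get_obs(); print(o['eef_pos'],o['ft_force'],o['ft_torque'])
im=s['pixels'][:,:,0].astype(float)
for u in(349,314,340,306):
    v=np.arange(236,290); p=cv2.GaussianBlur(im,(3,3),0)[236:290,u]; k=p.argmax(); q=p[k:]; j=np.where(q<140)[0][0]; a=p[:k][::-1]; i=np.where(a<140)[0][0]
    print(u,'top',v[k]-i-1+(140-a[i])/(a[i-1]-a[i]+1e-9)*-1+1 if i else None,'end',round(v[k]+j-1+(q[j-1]-140)/(q[j-1]-q[j]),2))
E
python3 ed2.py
```

```text
[ 0.59596305 -0.20127951  0.02056137] [-3.5511734   4.66027679 17.16068582] [ 1.49227437  1.12151143 -0.0940367 ]
349 top 272.2313725490678 end 278.76
314 top 245.1510791367395 end 251.31
340 top 265.17507418401544 end 271.71
306 top 239.26666666672685 end 250.27
```

The force rose to 17 N with no motion, so the front is seated on its feet. Next I raise the hook to mid-ring and slide it out sideways.

Call:
jog_arm(motion=[{"x":1,"y":0,"z":-8,"spin":0,"fingers":0.8},{"x":2,"y":0,"z":-16,"spin":0,"fingers":0.8},{"x":2,"y":0,"z":-16,"spin":0,"fingers":0.8},{"x":2,"y":0,"z":-16,"spin":0,"fingers":0.8}])

```text
clock: 17.58
eef_pos: [0.5951, -0.1996, 0.0326]
tool_rot: [0.741, 0.671, -0.001, -0.0]
ft_force: [0.5, 0.5, -1.2]
grip_width: 0.0245
grasp_force: 59.4
```

```bash
python3 ed2.py
python3 - <<'E'
from h import *
s=cam('scene');t=cam('top')
for c,n,w in((s,'s',(300,255,345,295)),(t,'t',(325,162,375,195))):
    im=c['pixels'].astype(int); sub=im[w[1]:w[3],w[0]:w[2]]
    sat=sub.max(2)-sub.min(2); print(n)
    for j in range(0,sub.shape[0]): print(w[1]+j,''.join('#' if sat[j,i]<22 and sub[j,i].min()>95 else('+' if sat[j,i]<30 and sub[j,i].max()>80 else '.') for i in range(sub.shape[1])))
E
```

```text
[ 0.59507605 -0.1995009   0.03251585] [-0.01829315 -0.14692598 -1.54282495] [-0.00228108  0.02810199 -0.03542006]
349 top 272.26377952760544 end 278.76
314 top 245.1732851986037 end 251.31
340 top 265.2159090909447 end 271.72
306 top 236.86597938145437 end 246.6
s
255 .....++++....................................
256 .....++++....................................
257 .....++.+....................................
258 .....+..+....................................
259 ....++.......................................
260 ..++++.......................................
261 .++++........................................
262 ++++.........................................
263 +++..........................................
264 ++...........................................
265 .............................................
266 .........................+++..+#+............
267 .......................+#########+...........
268 ......................############+..........
269 ..............+####++##############..........
270 .............+############++######++.........
271 .............+##########+..+###
[... 2281 characters left out ...]
.......+####..........................##
183 .................+####..........................##
184 .................+####..........................##
185 .................+####+........................+##
186 ..................#####........................###
187 ..................+#####.......................###
188 ...................#####......................+###
189 ....................###+......................####
190 ..............................................####
191 .............................................+####
192 .............................................#####
193 ............................................+#####
194 ............................................+#####
```

Run:
```python
from h import *
t=cam('top');s=cam('scene');e=readout.get_obs()['eef_pos'];print(e)
for b in((328,279),(327,277)):
    P,g=two(t,(344.5,171.5),s,b); print(P.round(4),g.round(4),(P-O)@XB)
P,g=two(t,(346,189.5),s,(314,270.5)); print('tip',P.round(4),g)
```

```text
[ 0.59535411 -0.19944863  0.03284043]
[ 0.6057 -0.0798  0.0416] 0.002 -0.3542557544910881
[ 0.6035 -0.0802  0.0487] 0.0041 -0.35483314498794993
tip [ 0.5516 -0.0818  0.0387] 0.00011850787797889972
```

Hook at z≈42 mm, tip at ≈39 mm, ring centre at 45. I slide out, raising by 3 mm.

Call:
jog_arm(motion=[{"x":0,"y":8,"z":-3,"spin":0,"fingers":0.8},{"x":0,"y":16,"z":-3,"spin":0,"fingers":0.8},{"x":0,"y":24,"z":-3,"spin":0,"fingers":0.8},{"x":0,"y":32,"z":-3,"spin":0,"fingers":0.8},{"x":0,"y":40,"z":-3,"spin":0,"fingers":0.8},{"x":0,"y":48,"z":-3,"spin":0,"fingers":0.8},{"x":0,"y":52,"z":-3,"spin":0,"fingers":0.8},{"x":0,"y":52,"z":-3,"spin":0,"fingers":0.8}])

```text
clock: 18.82
eef_pos: [0.6476, -0.2046, 0.0362]
tool_rot: [0.741, 0.671, -0.0, -0.0]
ft_force: [-0.1, 0.4, -2.8]
grip_width: 0.0246
grasp_force: 59.4
```

```bash
python3 ed2.py
python3 - <<'E'
from h import *
s=cam('scene');t=cam('top')
for c,n,w in((t,'t',(325,145,375,195)),):
    im=c['pixels'].astype(int); sub=im[w[1]:w[3],w[0]:w[2]]
    sat=sub.max(2)-sub.min(2); print(n)
    for j in range(0,sub.shape[0]): print(w[1]+j,''.join('#' if sat[j,i]<22 and sub[j,i].min()>95 else('+' if sat[j,i]<30 and sub[j,i].max()>80 else '.') for i in range(sub.shape[1])))
E
```

```text
[ 0.64728261 -0.20459097  0.03617281] [ 0.01782459 -0.2735786  -0.84834969] [0.00945603 0.05097577 0.02633606]
349 top 272.1953125000503 end 278.72
314 top None end 260.09
340 top 265.1752873563598 end 271.68
306 top None end 262.08
t
145 ..................................................
146 ..................................................
147 ..................................................
148 ..................................................
149 ..................................................
150 ..................................................
151 ..................................................
152 ......................+####+......................
153 .....................########+............+####+..
154 ....................####################+####+##..
155 ...................#############################..
156 ...................#####+###+....+##############..
157 ...................####+...........+#+...##+#+#+..
158 ...................####+..................++++#...
159 ...................####...........................
160 ...................####.............
[... 1184 characters left out ...]
.................................#######
183 ...........................................#######
184 ...........................................#######
185 ..........................................+#######
186 ..........................................+#######
187 ..........................................+#######
188 ..........................................########
189 .........................................+########
190 .........................................+########
191 .........................................#########
192 .........................................#########
193 ........................................+#########
194 ........................................##########
```

The hook is clear of the ring (tip row 172, ring starting at row 174) and the front hasn't moved. I back away, then lower.

Call:
jog_arm(motion=[{"x":-30,"y":0,"z":0,"spin":0,"fingers":0.8},{"x":-65,"y":0,"z":0,"spin":0,"fingers":0.8},{"x":-95,"y":-15,"z":0,"spin":0,"fingers":0.8},{"x":-120,"y":-40,"z":0,"spin":0,"fingers":0.8},{"x":-135,"y":-65,"z":0,"spin":0,"fingers":0.8},{"x":-135,"y":-75,"z":0,"spin":0,"fingers":0.8},{"x":-135,"y":-75,"z":5,"spin":0,"fingers":0.8},{"x":-135,"y":-75,"z":10,"spin":0,"fingers":0.8}])

```text
clock: 19.98
eef_pos: [0.5605, -0.3308, 0.0262]
tool_rot: [0.741, 0.672, 0.0, 0.0]
ft_force: [-1.1, -0.3, -1.3]
grip_width: 0.0247
grasp_force: 59.4
```

Call:
jog_arm(motion=[{"x":0,"y":0,"z":3,"spin":0,"fingers":0.8},{"x":0,"y":0,"z":6,"spin":0,"fingers":0.8},{"x":0,"y":0,"z":9,"spin":0,"fingers":0.8},{"x":0,"y":0,"z":12,"spin":0,"fingers":0.8},{"x":0,"y":0,"z":12,"spin":0,"fingers":0.8}])

```text
clock: 20.6
eef_pos: [0.56, -0.3316, 0.0148]
tool_rot: [0.741, 0.671, 0.0, 0.001]
ft_force: [1.2, 2.4, 2.1]
grip_width: 0.0248
grasp_force: 59.8
```

Run:
```python
from h import *
o=readout.get_obs(); print(o['eef_pos'],o['ft_force'],o['ft_torque'])
```

```text
[ 0.55997144 -0.33156602  0.01479737] [1.23983045 2.3588395  2.07733287] [-0.10591321 -0.06662075  0.05873199]
```

Call:
jog_arm(motion=[{"x":0,"y":0,"z":2,"spin":0,"fingers":0.8},{"x":0,"y":0,"z":4,"spin":0,"fingers":0.8},{"x":0,"y":0,"z":4,"spin":0,"fingers":0.8}])

```text
clock: 20.98
eef_pos: [0.5595, -0.3317, 0.0105]
tool_rot: [0.741, 0.671, 0.0, 0.0]
ft_force: [0.4, 0.9, 1.9]
grip_width: 0.0248
grasp_force: 59.9
```

Call:
jog_arm(motion=[{"x":0,"y":0,"z":2,"spin":0,"fingers":0.8},{"x":0,"y":0,"z":4,"spin":0,"fingers":0.8},{"x":0,"y":0,"z":4,"spin":0,"fingers":0.8}])

```text
clock: 21.35
eef_pos: [0.5596, -0.3317, 0.0103]
tool_rot: [0.741, 0.671, 0.0, 0.001]
ft_force: [-5.6, 6.1, 21.0]
grip_width: 0.0249
grasp_force: 62.2
```

Run:
```python
from h import *
o=readout.get_obs(); print(o['eef_pos'],o['ft_force'],o['ft_torque'])
```

```text
[ 0.5596304  -0.3316623   0.01031778] [-5.55648705  6.10365857 20.955471  ] [ 0.61330963  1.37643253 -0.01495435]
```

The TCP is at 10.3 mm with firm contact, the same height as at pick-up, so the pole lies flat. I ease the pressure, open slowly and rise.

Call:
jog_arm(motion=[{"x":0,"y":0,"z":-3,"spin":0,"fingers":0.8},{"x":0,"y":0,"z":-3,"spin":0,"fingers":0.8},{"x":0,"y":0,"z":-3,"spin":0,"fingers":0.1},{"x":0,"y":0,"z":-3,"spin":0,"fingers":-0.4},{"x":0,"y":0,"z":-3,"spin":0,"fingers":-0.4},{"x":0,"y":0,"z":-20,"spin":0,"fingers":-0.4},{"x":0,"y":0,"z":-60,"spin":0,"fingers":-0.4},{"x":0,"y":0,"z":-120,"spin":0,"fingers":-0.4}])

```text
clock: 22.35
eef_pos: [0.5581, -0.3308, 0.1263]
tool_rot: [0.741, 0.671, -0.001, -0.002]
ft_force: [0.3, -0.4, -0.6]
grip_width: 0.0599
grasp_force: 0.0
```

Call:
jog_arm(motion=[{"x":-30,"y":-50,"z":-30,"spin":0,"fingers":-0.4},{"x":-30,"y":-110,"z":-60,"spin":0,"fingers":-0.4},{"x":-30,"y":-170,"z":-60,"spin":0,"fingers":-0.4},{"x":-30,"y":-200,"z":-60,"spin":0,"fingers":-0.4},{"x":-30,"y":-200,"z":-60,"spin":0,"fingers":-0.4}])

```text
clock: 22.98
eef_pos: [0.3553, -0.3414, 0.1881]
tool_rot: [0.742, 0.67, -0.0, 0.001]
ft_force: [0.8, 0.2, -0.1]
grip_width: 0.0596
grasp_force: 0.0
```

```bash
python3 ed2.py
python3 - <<'E'
from h import *
t=cam('top');s=cam('scene');save(t,'endt.png');save(s,'ends.png')
hsv=cv2.cvtColor(t['pixels'],cv2.COLOR_RGB2HSV)
m=cv2.inRange(hsv,(16,90,190),(25,135,255)); k=np.zeros_like(m); k[140:260,370:520]=m[140:260,370:520]
n,l,st,ce=cv2.connectedComponentsWithStats(k); i=1+st[1:,4].argmax()
ys,xs=np.where(l==i); bp=cv2.boxPoints(cv2.minAreaRect(np.c_[xs,ys].astype(np.float32)))
P=np.array([onz(t,p,.026) for p in bp]); print('pole',P.round(3).tolist(),[np.linalg.norm(P[j]-P[j-1]).round(3) for j in range(4)])
# tins: compare with first pictures
a=cv2.imread('pics/scene1.png').astype(int); b=cv2.imread('pics/ends.png').astype(int); d=abs(a-b).sum(2)
for nm,(x,y) in dict(steel=(190,274),copper=(413,156),brass=(437,164)).items(): print(nm,d[y-14:y+14,x-14:x+14].mean().round(1))
# ring angle check by staple/ring mask in scene
sub=s['pixels'][255:300,300:350].astype(int); sat=sub.max(2)-sub.min(2); mm=(sat<22)&(sub.min(2)>95); yy,xx=np.where(mm)
print('ring px',xx.min()+300,xx.max()+300,yy.min()+255,yy.max()+255)
for an in(84,87,90):
    r=np.radians(an); c=[box(-107-251*np.sin(r)+26*np.cos(q),-60,45+251*np.cos(r)+26*np.sin(q)) for q in np.linspace(0,6.28,40)]; q=proj(s,c); print(an,q.min(0).round(1),q.max(0).round(1))
E
```

```text
[ 0.35701998 -0.34190176  0.18799935] [ 0.14492603 -0.05486278  0.31335136] [-0.01480297 -0.05337368  0.00769594]
349 top 272.2862745098487 end 278.78
314 top 245.26937269377007 end 251.39
340 top 265.2536023055099 end 271.77
pole [[0.556, -0.294, 0.026], [0.581, -0.297, 0.026], [0.559, -0.492, 0.026], [0.534, -0.488, 0.026]] [np.float64(0.196), np.float64(0.026), np.float64(0.196), np.float64(0.026)]
steel 7.9
copper 5.2
brass 3.9
ring px 318 334 266 281
84 [315.7 259.9] [329.6 275.7]
87 [315.5 263.4] [329.3 279. ]
90 [315.4 266.8] [329.1 282.2]Traceback (most recent call last):
  File "ed2.py", line 5, in <module>
    v=np.arange(236,290); p=cv2.GaussianBlur(im,(3,3),0)[236:290,u]; k=p.argmax(); q=p[k:]; j=np.where(q<140)[0][0]; a=p[:k][::-1]; i=np.where(a<140)[0][0]
                                                                                              ~~~~~~~~~~~~~~~~~~^^^
IndexError: index 0 is out of bounds for axis 0 with size 0
```

The ring rows (266–281) match 90°, the pole lies level and clear of the front, and the tins are unmoved. I hand the job in.

```bash
python3 -c "
from workcell import bot
print(bot.job_done())"
```

```text
the job is handed in; nothing more can be done
None
```

The job is handed in at about 23 s of robot time: hasp folded back on the roof, drop front pulled fully down with the hook pole, pole unhooked and laid flat clear of the front, and the tins unmoved; the judge's result was not shown.

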